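# Post a soap bar through the slot of the soap box

### The job

Take the flat soap bar out of its stand, put it on end into the slot in the top of the white soap box, and push it down through the springy lips until it drops inside the box. The slot is hardly wider than the bar and not exactly where it is reported, so feel for it and never force it: pressing on the box's top with more than about 25 N is too hard. Leave the tumbler and the loose bowl where they are.

Things in the scene. Friction and masses are not known exactly. Their poses are not given: they have to be found in the camera images.
- bar_mid (a point): Centre of the cream soap bar: 84 mm tall (z), 58 wide (y), thin in x: 11 mm over its top 28 mm (flat, parallel: pinch here) and bottom 14 mm, swelling to 14 mm from 24 to 46 mm above its foot. About 75 g, firm. It starts upright in the stand's groove, foot 8 mm and this point 50 mm above the ledge, its axes as the stand's.
- stand: Grey soap stand, fixed, 75 x 90 mm, 20 mm high; origin under its centre on the ledge. Its groove runs along its y, 13 mm wide; the groove floor is 8 mm and its two rails' tops 20 mm above the ledge.
- soapbox: White soap box fixed on the ledge, 110 (x) by 130 (y) mm, 150 high, walls 4; origin under its centre on the ledge. Its lid is flipped right over and fixed, hanging outward and down on the -y side (to 145 mm from the centre), below the top.
- slot_mid (a point): On the plate's top face, 150 mm above the ledge, at the middle of the plate's travel; axes as the box's. The slot is 65 mm long (y), 17 mm wide (x), straight through the plate. It is centred here in y, but in x the plate stands anywhere up to 18 mm to either side, which is not reported: see or feel it.
- tumbler: Steel tumbler, 72 mm across, 110 mm tall, standing loose on the ledge; origin under its centre. To be left alone.
- bowl: Melamine bowl with a green rim, 124 mm across, 52 mm high, standing loose on the ledge; origin under its centre. To be left alone. (The other bowl and the plates are in the fixed blue dish rack, far to the left.)
- lips_mid (a point): 10 mm under slot_mid: height of two black sprung lips under the slot, which move with the plate. Enter midway between them; their 11.5 mm gap yields to the bar's thick middle at about 8 to 16 N. Once that is past (the bar's top about 18 mm above the plate) the bar falls into the box by itself. Fingers do not fit in the slot: after letting go, press on the bar's top.
- boxtop: The box's top: a white plate 146 (x) by 121 (y) by 6 mm that covers the box at every place of its travel; origin on the middle line, 144 mm above the ledge, axes as the box's. The plate slides stiffly (about 12 N) along x, which this pose does not show, and rests on a soft seal that yields about 2 mm for each 10 N pressed down on it.
Mind the look-alikes: they are no part of the job. Leave any purple look-alike of the part that bears bar_mid alone.

How it is judged:
By the outcome, as a careful person would: the job done as asked, in the order asked, and still so for the second after the job is handed in, with the robot touching nothing.
It also fails if it takes over 64 s, if anything falls off the work surface, if the arm or the gripper's body presses on something with over 40 N, if the wrist force passes 120 N, or if a joint passes its speed limit or range.

### The arm

A 6-joint arm with a two-finger parallel gripper is mounted at the origin on the work surface. World frame = base frame: x ahead of the robot, y to its left, z up, the work surface at z = 0. Lengths are in m, angles in degrees, forces in N, time in s.
With the tool pointing down it reaches from about 0.35 to 0.875 m from the base axis. Payload 4.2 kg.
Tool frame: the origin (TCP) lies on the centre line of the jaws, within the pads' length; the fingertips stand 19 mm ahead of it and the grasp point (between the pads) is the TCP; z points along the fingers, y is the line along which they close (so a half turn about z gives the same grasp; the last joint's range is limited). The gripper opens to 87 mm and grips with 3 to 60 N. Pads are 19 mm wide; open, the fingers measure 117 mm over their backs; the gripper's body (75 mm by 190 mm) begins 51 mm behind the grasp point.
Start: joints at [-52.907, 22.042, 0.453, 0, -68.411, -14.817], TCP at [0.237, -0.578, 0.242] pointing down, gripper open.
Joint ranges: [-179.83, 179.83], [-69.29, 118.12], [-61.27, 80.66], [-181.25, 117.63], [-171.15, -9.14], [-177.46, 177.46]. Speed limits (degrees/s): [159.86, 159.86, 180, 180, 180, 180].

### API

Orientations are given as a 3x3 rotation matrix whose columns are the frame's x, y, z axes.
In Python, from station import sense, capture, finish_job, search_frame, masks_of gives the robot as it stands.
- The arm moves only by the tool drive_tool, never from a script. Its argument "rows" is a list of rows, each a list of 7 numbers: the opening in per cent of the stroke, from 0 (shut) to 100 (fully open), then the shift along the world's x, y, z in mm, then the turn, a rotation vector about the world's x, y, z in rad. In form: [[fingers, dx, dy, dz, wx, wy, wz], ...]. A call has 1 to 5 rows; each row shifts and turns the commanded pose from where the row before left it; what a row does not reach is not made up. A row lasts 1/12 s, in which the tool goes at most 41.7 mm and 7.16 degrees, less where a joint would pass 70% of its speed; a pose out of reach is approached as far as the arm can. A call is refused whole if a number of a shift passes 41.7 or a number of a turn 0.125, either way. A call with a gripper value outside its range is refused whole. The fingers move at their own pace and stop on an object; the grip force is fixed at half the most. Time passes only in rows, so rows that do not move let the fingers close. It gives the time, the measured TCP pose, the force, the opening and the grip force at its end, in the units of the state.
- sense(): the state, without advancing time (a new reading comes with each control period).
- capture(name): name is "scene" or "top"; returns a dict with "frame" (480x640x3 uint8, red, green, blue), "z_map" (480x640 float32, m along the optical axis (not along the pixel's ray), 0 where there is no reading), "fx", "fy", "cx", "cy" (pixels), "R" (3x3) and "t" (3): a world point X has camera coordinates R X + t. Camera axes: x right, y down, z forward; pixel columns grow to the right and rows downward; lengths in m; the calibration is good to about 2 mm. A picture is of the moment at which its call begins.
- finish_job(): hands the job in; it is judged then, once.
Trained networks look in a picture, given as the dict that the camera call returned (one of the last four; its "shot" number tells which), for a name from the list of things; names that differ only in an ending like _2 or _b are one class to them, and where a whole thing is asked for, a point or a joint stands for the part that bears it (a point fixed in the world has none). Each returns a list of dicts, best first, with "p" (0 to 1); they miss things now and then, are a little off and sometimes report something else, mostly with a low value. They report only what shows in the picture. A call takes as long as a camera call. They do not tell look-alikes from the thing itself.
- search_frame(label, picture): "xy" ([column, row] in pixels, amid what is visible of it).
- masks_of(label, picture): "region" (480x640 bool, what is visible of it) and "xy" ([column, row] in pixels, amid what is visible of it).
The state is a dict: "time_s": time; "joints": joint angles; "joint_velocities": joint speeds; "effort": joint torques, N m; "tcp_pos": TCP position; "ee_rot": TCP orientation; "wrist_force": force on the tool from outside, world axes, zero at the start; "moment": the same for the moment, N m; "gripper_width": opening from 0.0 (shut) to 1.0 (fully open); "gripper_force": force on a finger pad.
Only numpy, scipy, OpenCV 4.12 (cv2) and the standard library are available. Lean on these libraries where they do the work, as an engineer would, in place of code of your own. Each camera call takes 0.05 s, during which the arm holds its last target. There are 200 camera calls.

## Working session

There is one attempt and no reset: what is moved stays moved. The work goes in short steps, Python scripts to look and compute and a tool call to move; the robot and the scene stay as the last step left them, time stands still between calls to the robot, and variables do not carry over. Pictures are saved under pics/ and viewed, at most 10 in all, crops included, and the job is handed in when it is done.

Besides the shell and the picture viewer there is one more tool, called after ">>>" as name([rows], argument=value, ...), one row to a line, values as JSON. drive_tool: Moves the arm, as the interface text tells. Its arguments: {"type":"object","properties":{"rows":{"type":"array"}},"required":["rows"]}

```bash
ls; mkdir -p pics; cat > h.py <<'E'
import numpy as np, cv2
from station import *
def world(p,u,v,z):
    c=np.array([(u-p['cx'])/p['fx']*z,(v-p['cy'])/p['fy']*z,z]); return (np.asarray(p['R']).T@(c.T-np.asarray(p['t'])).T)
def cloud(p,m=None):
    z=p['z_map']; ok=z>0
    if m is not None: ok&=m
    v,u=np.nonzero(ok); zz=z[v,u]
    c=np.stack([(u-p['cx'])/p['fx']*zz,(v-p['cy'])/p['fy']*zz,zz],1)
    return (c-np.asarray(p['t']))@np.asarray(p['R']), u,v
E
cat > a.py <<'E'
from h import *
s=sense(); print(s['tcp_pos'],s['ee_rot'],s['wrist_force'],s['gripper_width'],s['time_s'])
for n in ('scene','top'):
    p=capture(n); cv2.imwrite(f'pics/{n}1.png',p['frame'][:,:,::-1])
    print(n,p['fx'],'campos',-np.array(p['R']).T@p['t'])
    for l in ('bar_mid','stand','soapbox','boxtop','tumbler','bowl','slot_mid'):
        try:
            for d in masks_of(l,p)[:3]:
                X,u,v=cloud(p,d['region'])
                print(l,round(d['p'],2),np.round(d['xy']),len(X),np.round(np.median(X,0),3),np.round(np.percentile(X,2,0),3),np.round(np.percentile(X,98,0),3))
        except Exception as e: print(l,e)
E
python3 a.py
```

```text
pics
[ 0.23675284 -0.57782758  0.24045257] [[-9.25421783e-01 -3.78937586e-01 -9.10842758e-04]
 [-3.78938668e-01  9.25419688e-01  1.97168066e-03]
 [ 9.57679110e-05  2.16978977e-03 -9.99997641e-01]] [-0.39446551  0.37010744 -0.16985901] 0.9971453938026352 0.0
scene 459.6010825452239 campos [ 1.238528   -0.00570748  0.74627826]
bar_mid 0.86 [433. 239.] 736 [0.449 0.136 0.06 ] [0.44  0.108 0.019] [0.453 0.165 0.092]
bar_mid 0.7 [453. 205.] 225 [0.353 0.181 0.064] [0.315 0.168 0.023] [0.369 0.198 0.084]
bar_mid 0.58 [386. 242.] 685 [0.469 0.027 0.047] [ 0.446  0.004 -0.001] [0.486 0.05  0.083]
stand 0.63 [437. 260.] 672 [0.463 0.144 0.01 ] [0.423 0.1   0.001] [0.482 0.187 0.02 ]
soapbox 0.63 [294. 228.] 6291 [ 0.544 -0.167  0.125] [ 0.437 -0.248  0.004] [ 0.576 -0.099  0.15 ]
boxtop 0.78 [293. 208.] 2758 [ 0.508 -0.172  0.148] [ 0.424 -0.241  0.127] [ 0.579 -0.107  0.15 ]
tumbler 0.56 [381. 347.] 2258 [0.772 0.034 0.072] [0.727 0.002 0.002] [0.795 0.065 0.109]
bowl 0.58 [161. 249.] 2062 [ 0.543 -0.47   0.028] [ 0.505 -0.515  0.   ] [ 0.621 -0.4    0.052]
slot_mid 0.8 [294. 229.] 6417 [ 0.
[... 276 characters left out ...]
8 0.003 0.014] [0.481 0.045 0.087]
bar_mid 0.62 [163. 338.] 429 [0.339 0.177 0.065] [0.313 0.166 0.007] [0.365 0.19  0.087]
stand 0.88 [186. 284.] 1302 [0.445 0.138 0.011] [0.403 0.098 0.004] [0.477 0.184 0.022]
soapbox 0.95 [352. 260.] 7593 [ 0.491 -0.194  0.149] [ 0.422 -0.307  0.004] [ 0.568 -0.107  0.152]
boxtop 0.72 [342. 261.] 5256 [ 0.498 -0.173  0.149] [ 0.425 -0.238  0.14 ] [ 0.572 -0.106  0.153]
bowl 0.75 [483. 234.] 2971 [ 0.563 -0.468  0.02 ] [ 0.504 -0.514  0.001] [ 0.616 -0.402  0.054]
bowl 0.43 [342. 263.] 5115 [ 0.497 -0.173  0.149] [ 0.425 -0.236  0.143] [ 0.572 -0.108  0.153]
slot_mid 0.84 [352. 264.] 7480 [ 0.491 -0.194  0.149] [ 0.424 -0.306  0.005] [ 0.568 -0.108  0.152]
```

View pics/top1.png

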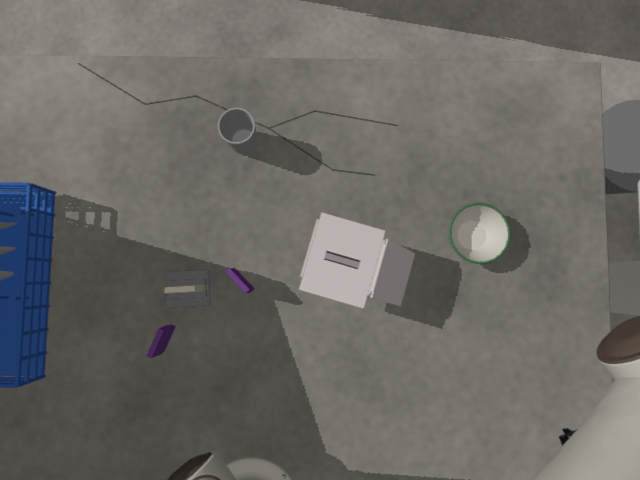

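```bash
python3 - <<'E'
import cv2
a=cv2.imread('pics/top1.png')[230:360,140:410]
b=cv2.imread('pics/scene1.png')[180:280,360:480]
cv2.imwrite('pics/c1.png',cv2.resize(a,None,fx=2.9,fy=2.9,interpolation=2))
cv2.imwrite('pics/c2.png',cv2.resize(b,None,fx=5,fy=5,interpolation=2))
E
```

```text
(no output)
```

View pics/c1.png

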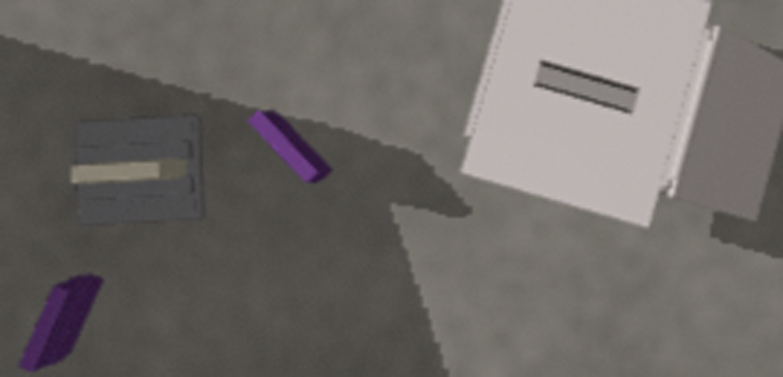

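View pics/c2.png

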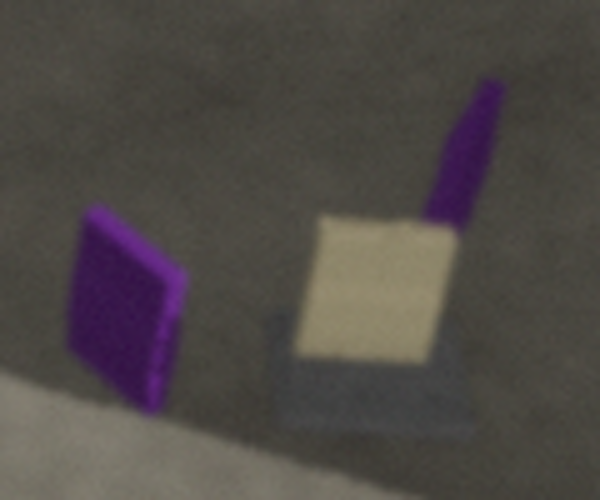

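Candidates in the top view: the cream bar (184,288) in the grey stand, and the purple ones at (240,278) and (163,338). Cream, standing in the stand, fits; the crops confirm it. The slot shows clearly in the plate near (342,261). Next I'll measure the bar and slot precisely.

```bash
cat > b.py <<'E'
from h import *
def onplane(p,uv,z):
    R=np.array(p['R']);c=-R.T@p['t']; uv=np.atleast_2d(uv).astype(float)
    d=np.c_[(uv[:,0]-p['cx'])/p['fx'],(uv[:,1]-p['cy'])/p['fy'],np.ones(len(uv))]@R
    return c+d*((z-c[2])/d[:,2])[:,None]
def rect(P):
    r=cv2.minAreaRect((P[:,:2]*1000).astype(np.float32)); return np.round(cv2.boxPoints(r),1).tolist(),np.round(r[0],1),np.round(r[1],1),round(r[2],2)
if __name__=='__main__':
  for n in ('top','scene'):
    p=capture(n); f=p['frame'].astype(int); g=f.sum(2)
    hsv=cv2.cvtColor(p['frame'],cv2.COLOR_RGB2HSV)
    # plate & slot
    m=masks_of('boxtop',p)[0]['region']
    X,u,v=cloud(p); Z=np.zeros((480,640)); Z[v,u]=X[:,2]
    plate=((abs(Z-.15)<.006)&m).astype(np.uint8)
    uv=np.argwhere(plate)[:,::-1]; 
    print(n,'plate',rect(onplane(p,uv,.15)), 'Z',np.median(Z[plate>0]))
    hull=np.zeros_like(plate); cv2.fillConvexPoly(hull,cv2.convexHull(uv.astype(np.int32)),1); hull=cv2.erode(hull,np.ones((13,13)))
    med=np.median(g[hull>0]); sl=((g<med*.87)&(hull>0)).astype(np.uint8)
    k,lab,st,ce=cv2.connectedComponentsWithStats(sl); i=1+np.argmax(st[1:,4]); uv=np.argwhere(lab==i)[:,::-1]
    print(' slot',st[i],ce[i],rect(onplane(p,uv,.15)))
    w=np.clip((med-g)/ (med*.2),0,1)*cv2.dilate((lab==i).astype(np.uint8),np.ones((3,3)))
    # bar, cream = saturation
    best=None
    for d in masks_of('bar_mid',p):
        a=hsv[d['region']]; 
        if 10<np.median(a[:,0])<40: best=d['region'];break
    if best is not None:
        X,u,v=cloud(p,best); t=X[:,2]>.084
        print(' bar',t.sum(),np.median(X[t],0),rect(X[t]),rect(onplane(p,np.c_[u,v][t],.092)))
    s=masks_of('stand',p)
    if s:
        X,u,v=cloud(p,s[0]['region']); t=abs(X[:,2]-.02)<.006
        print(' stand',rect(X[t]))
E
python3 b.py
python3 - <<'E'
import cv2
a=cv2.imread('pics/scene1.png')[180:250,240:350]
cv2.imwrite('pics/c3.png',cv2.resize(a,None,fx=7,fy=7,interpolation=0))
a=cv2.imread('pics/top1.png')[205:315,290:400]
cv2.imwrite('pics/c4.png',cv2.resize(a,None,fx=5,fy=5,interpolation=0))
E
```

```text
top plate ([[411.79998779296875, -210.89999389648438], [552.0, -250.3000030517578], [584.5999755859375, -134.10000610351562], [444.3999938964844, -94.69999694824219]], array([ 498.2, -172.5]), array([120.7, 145.6]), 74.31) Z 0.14934839289498297
 slot [324 251  37  19 349] [341.95415473 259.6017192 ] ([[480.79998779296875, -200.89999389648438], [497.79998779296875, -205.60000610351562], [515.2000122070312, -143.60000610351562], [498.20001220703125, -138.89999389648438]], array([ 498. , -172.2]), array([64.4, 17.6]), 74.36)
 bar 173 [0.44060635 0.13440251 0.09135292] ([[433.5, 163.60000610351562], [437.5, 106.5], [448.3999938964844, 107.19999694824219], [444.3999938964844, 164.39999389648438]], array([440.9, 135.4]), array([10.9, 57.3]), 3.98) ([[433.6000061035156, 162.89999389648438], [437.6000061035156, 105.4000015258789], [448.3999938964844, 106.0999984741211], [444.5, 163.6999969482422]], array([441. , 134.5]), array([10.9, 57.7]), 3.97)
 stand ([[405.3999938964844, 179.0], [411.1000061035156, 99.5], [474.5, 104.0], [468.79998779296875, 183.60000610351562]], array([440. , 141.5]), 
[... 502 characters left out ...]
array([ 502.3, -169.2]), array([62.5, 19.1]), 74.77)
 bar 140 [0.44696501 0.13683886 0.0895546 ] ([[435.79998779296875, 164.3000030517578], [439.79998779296875, 107.9000015258789], [454.0, 108.9000015258789], [449.8999938964844, 165.3000030517578]], array([444.9, 136.6]), array([14.2, 56.6]), 4.1) ([[438.5, 163.8000030517578], [442.5, 107.4000015258789], [461.6000061035156, 108.69999694824219], [457.70001220703125, 165.1999969482422]], array([450.1, 136.3]), array([19.2, 56.6]), 3.99)
 stand ([[422.6000061035156, 182.10000610351562], [426.70001220703125, 102.0], [467.20001220703125, 104.0999984741211], [463.1000061035156, 184.1999969482422]], array([444.9, 143.1]), array([40.5, 80.2]), 2.94)
```

View pics/c4.png

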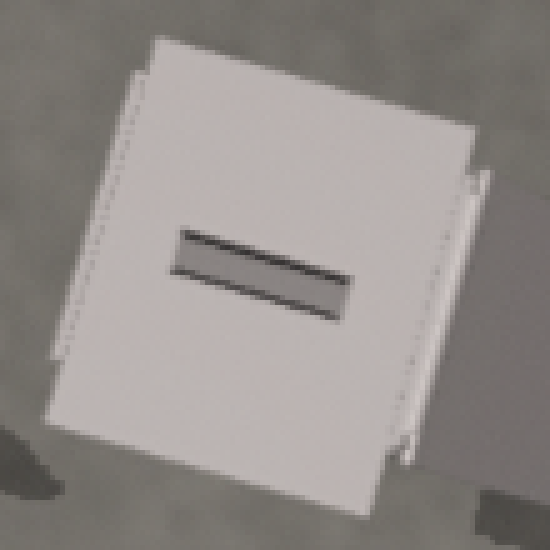

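View pics/c3.png

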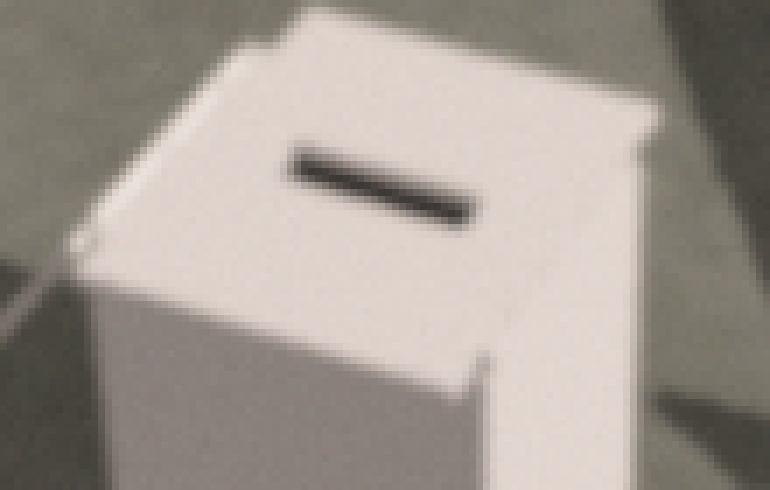

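The slot centre measures about (498,-172), with its length along 74.35°. Plate and slot edges agree on this. The bar is at (441,135), with its thin axis at 4°. Moving over the bar.

>>> drive_tool([
  [60, 10, 36, 0, 0, 0, 0.0626],
  [60, 10, 36, 0, 0, 0, 0.0626],
  [60, 10, 36, 0, 0, 0, 0.0626],
  [60, 10, 36, 0, 0, 0, 0.0626],
  [60, 10, 36, 0, 0, 0, 0.0626],
])

```text
time_s: 1.62
tcp_pos: [0.287, -0.3968, 0.2416]
ee_rot: [[-0.762, -0.648, 0.0], [-0.648, 0.762, -0.0], [-0.0, -0.0, -1.0]]
wrist_force: [0.5, -0.6, -0.3]
gripper_width: 0.707
gripper_force: 0.0
```

>>> drive_tool([
  [60, 10, 36, 0, 0, 0, 0.0626],
  [60, 10, 36, 0, 0, 0, 0.0626],
  [60, 10, 36, 0, 0, 0, 0.0626],
  [60, 10, 36, 0, 0, 0, 0.0626],
  [60, 10, 36, 0, 0, 0, 0.0626],
])

```text
time_s: 2.03
tcp_pos: [0.337, -0.2167, 0.2419]
ee_rot: [[-0.525, -0.851, 0.001], [-0.851, 0.525, -0.0], [-0.0, -0.001, -1.0]]
wrist_force: [1.6, 1.5, 1.3]
gripper_width: 0.603
gripper_force: 0.0
```

>>> drive_tool([
  [60, 10, 36, 0, 0, 0, 0.0626],
  [60, 10, 36, 0, 0, 0, 0.0626],
  [60, 10, 36, 0, 0, 0, 0.0626],
  [60, 10, 36, 0, 0, 0, 0.0626],
  [60, 10, 36, 0, 0, 0, 0.0626],
])

```text
time_s: 2.45
tcp_pos: [0.387, -0.0365, 0.2421]
ee_rot: [[-0.237, -0.971, 0.002], [-0.971, 0.237, 0.0], [-0.001, -0.001, -1.0]]
wrist_force: [1.4, -0.7, 0.0]
gripper_width: 0.597
gripper_force: 0.0
```

>>> drive_tool([
  [60, 10, 35, 0, 0, 0, 0.0626],
  [60, 10, 35, 0, 0, 0, 0.0626],
  [60, 10, 35, 0, 0, 0, 0.0626],
  [60, 10, 35, 0, 0, 0, 0.0626],
  [60, 4, 0, 0, 0, 0, 0.0626],
])

```text
time_s: 2.87
tcp_pos: [0.4327, 0.1064, 0.2419]
ee_rot: [[0.079, -0.997, 0.002], [-0.997, -0.079, 0.001], [-0.001, -0.003, -1.0]]
wrist_force: [0.3, -0.7, -0.5]
gripper_width: 0.599
gripper_force: 0.0
```

>>> drive_tool([
  [60, 8, 29, -25, 0, 0, -0.009],
  [60, 0, 0, -35, 0, 0, 0],
  [60, 0, 0, -25, 0, 0, 0],
  [60, 0, 0, 0, 0, 0, 0],
  [60, 0, 0, 0, 0, 0, 0],
])

```text
time_s: 3.28
tcp_pos: [0.4387, 0.1304, 0.1562]
ee_rot: [[0.062, -0.998, -0.002], [-0.998, -0.062, -0.002], [0.002, 0.002, -1.0]]
wrist_force: [1.3, 0.7, 0.7]
gripper_width: 0.596
gripper_force: 0.0
```

```bash
python3 - <<'E'
from h import *
s=sense(); print(s['tcp_pos'],np.degrees(np.arctan2(s['ee_rot'][1][1],s['ee_rot'][0][1])))
p=capture('scene'); cv2.imwrite('pics/c5.png',cv2.resize(p['frame'][100:300,340:540,::-1],None,fx=3,fy=3))
E
```

```text
[0.4387198 0.1303586 0.1561915] -176.46991780300186
```

View pics/c5.png

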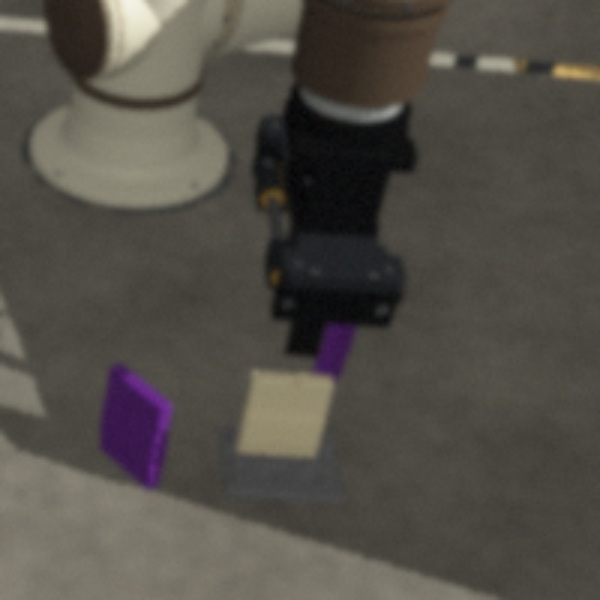

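The view shows the open fingers just above the cream bar at (290,415), with the purple bars clear of them. Descending.

>>> drive_tool([
  [60, 2, 4, -20, 0, 0, 0.009],
  [60, 0, 0, -25, 0, 0, 0],
  [60, 0, 0, -20, 0, 0, 0],
  [60, 0, 0, -5, 0, 0, 0],
  [60, 0, 0, 0, 0, 0, 0],
])

```text
time_s: 3.75
tcp_pos: [0.4415, 0.1347, 0.0872]
ee_rot: [[0.07, -0.998, 0.0], [-0.998, -0.07, -0.0], [0.0, -0.0, -1.0]]
wrist_force: [-0.1, -0.8, -0.1]
gripper_width: 0.598
gripper_force: 0.0
```

>>> drive_tool([
  [5, 0, 0, 0, 0, 0, 0],
  [5, 0, 0, 0, 0, 0, 0],
  [5, 0, 0, 0, 0, 0, 0],
  [5, 0, 0, 0, 0, 0, 0],
  [5, 0, 0, 0, 0, 0, 0],
])

```text
time_s: 4.17
tcp_pos: [0.4413, 0.1349, 0.0873]
ee_rot: [[0.07, -0.998, 0.001], [-0.998, -0.07, 0.001], [-0.001, -0.001, -1.0]]
wrist_force: [0.4, 0.4, -0.1]
gripper_width: 0.304
gripper_force: 0.0
```

>>> drive_tool([
  [5, 0, 0, 0, 0, 0, 0],
  [5, 0, 0, 0, 0, 0, 0],
  [5, 0, 0, 5, 0, 0, 0],
  [5, 0, 0, 5, 0, 0, 0],
  [5, 0, 0, 5, 0, 0, 0],
])

```text
time_s: 4.58
tcp_pos: [0.4408, 0.1346, 0.102]
ee_rot: [[0.07, -0.998, -0.0], [-0.998, -0.07, -0.0], [0.0, 0.0, -1.0]]
wrist_force: [-0.0, -0.7, -0.9]
gripper_width: 0.121
gripper_force: 30.0
```

>>> drive_tool([
  [5, 0, 0, 20, 0, 0, 0],
  [5, 0, 0, 37, 0, 0, 0],
  [5, 0, 0, 37, 0, 0, 0],
  [5, 0, 0, 37, 0, 0, 0],
  [5, 0, 0, 12, 0, 0, 0],
])

```text
time_s: 5.0
tcp_pos: [0.4431, 0.1356, 0.251]
ee_rot: [[0.071, -0.997, 0.01], [-0.997, -0.071, 0.005], [-0.004, -0.01, -1.0]]
wrist_force: [0.2, 0.6, 0.2]
gripper_width: 0.124
gripper_force: 30.0
```

>>> drive_tool([
  [5, 6, -25, 0, 0, 0, -0.038],
  [5, 6, -34, 0, 0, 0, -0.038],
  [5, 6, -34, 0, 0, 0, -0.038],
  [5, 6, -34, 0, 0, 0, -0.038],
  [5, 6, -34, 0, 0, 0, -0.038],
])

```text
time_s: 5.42
tcp_pos: [0.4705, -0.0278, 0.2452]
ee_rot: [[-0.121, -0.993, 0.0], [-0.993, 0.121, 0.0], [-0.0, -0.0, -1.0]]
wrist_force: [1.3, 0.9, 0.6]
gripper_width: 0.118
gripper_force: 30.0
```

>>> drive_tool([
  [5, 7, -34, 0, 0, 0, -0.038],
  [5, 7, -34, 0, 0, 0, -0.038],
  [5, 7, -34, 0, 0, 0, -0.038],
  [5, 6, -25, 0, 0, 0, -0.038],
  [5, 0, -18, 0, 0, 0, 0],
])

```text
time_s: 5.83
tcp_pos: [0.4982, -0.1736, 0.2447]
ee_rot: [[-0.272, -0.962, -0.0], [-0.962, 0.272, -0.0], [0.0, 0.0, -1.0]]
wrist_force: [0.9, -0.2, -1.3]
gripper_width: 0.124
gripper_force: 30.0
```

>>> drive_tool([
  [5, 0, 0, 0, 0, 0, 0],
  [5, 0, 0, 0, 0, 0, 0],
])

```text
time_s: 6.0
tcp_pos: [0.4974, -0.1719, 0.2445]
ee_rot: [[-0.271, -0.963, -0.001], [-0.963, 0.271, 0.0], [-0.0, 0.001, -1.0]]
wrist_force: [0.0, 0.6, 0.6]
gripper_width: 0.122
gripper_force: 30.0
```

```bash
cat > q.py <<'E'
from h import *
s=sense(); print(s['tcp_pos'],np.degrees(np.arctan2(s['ee_rot'][1][1],s['ee_rot'][0][1])),s['wrist_force'],s['moment'],s['gripper_width'])
E
python3 q.py; python3 - <<'E'
from h import *
p=capture('scene'); cv2.imwrite('pics/c6.png',cv2.resize(p['frame'][100:260,200:400,::-1],None,fx=3.5,fy=3.5))
hsv=cv2.cvtColor(p['frame'],cv2.COLOR_RGB2HSV)
for d in masks_of('bar_mid',p):
    a=np.median(hsv[d['region']],0); X,u,v=cloud(p,d['region']); print(d['p'],d['xy'],a,np.median(X,0),np.percentile(X,[2,98],axis=0))
E
```

```text
[ 0.49740223 -0.17194013  0.24448056] 164.29428349480955 [0.0473297  0.62571614 0.58224564] [ 0.08274891  0.03613007 -0.04149069] 0.12171759680516891
0.61 [453.0, 212.9] [140. 165.  79.] [0.35994762 0.17851221 0.05039503] [[ 0.25989722  0.16695907 -0.0020086 ]
 [ 0.3699911   0.19848963  0.08390919]]
0.58 [294.3, 187.3] [ 22.  62. 148.] [ 0.50634734 -0.16042432  0.20123626] [[ 0.49665465 -0.19702297  0.16610984]
 [ 0.51317798 -0.14075159  0.2471513 ]]
0.58 [385.6, 237.6] [139. 173.  79.] [0.46852136 0.0276434  0.04626202] [[ 0.44356678  0.00388179 -0.00227674]
 [ 0.4860023   0.0512018   0.08353188]]
```

View pics/c6.png

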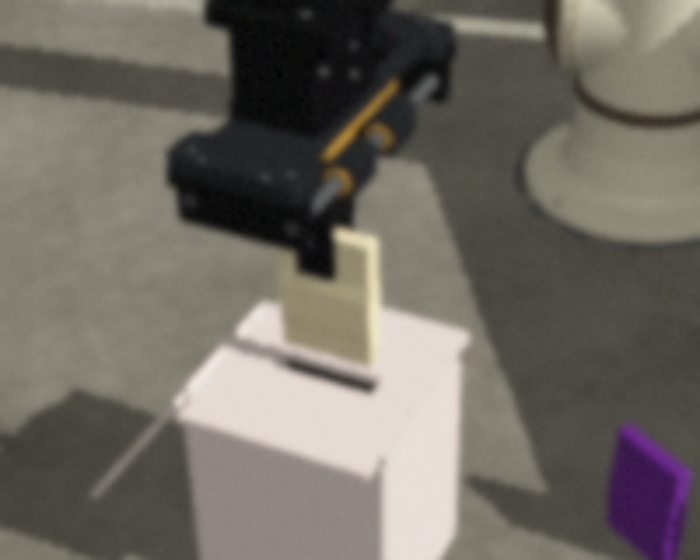

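The view shows the bar (col 285-378) upright right over the slot's left-right extent (285-375), foot about 15 mm above it. Feeling downward.

>>> drive_tool([
  [5, 0.7, -0.4, -6, 0, 0, 0],
  [5, 0, 0, -5, 0, 0, 0],
  [5, 0, 0, -2, 0, 0, 0],
  [5, 0, 0, -2, 0, 0, 0],
  [5, 0, 0, -2, 0, 0, 0],
])

```text
time_s: 6.52
tcp_pos: [0.4986, -0.1714, 0.2272]
ee_rot: [[-0.268, -0.963, -0.0], [-0.963, 0.268, -0.0], [0.0, 0.0, -1.0]]
wrist_force: [0.1, 0.3, -0.4]
gripper_width: 0.125
gripper_force: 30.0
```

>>> drive_tool([
  [5, -0.3, -0.8, -1, 0, 0, 0],
  [5, 0, 0, -1, 0, 0, 0],
  [5, 0, 0, -1, 0, 0, 0],
  [5, 0, 0, -1, 0, 0, 0],
  [5, 0, 0, -1, 0, 0, 0],
])

```text
time_s: 6.93
tcp_pos: [0.4984, -0.1726, 0.2226]
ee_rot: [[-0.269, -0.963, 0.0], [-0.963, 0.269, -0.0], [-0.0, -0.0, -1.0]]
wrist_force: [1.0, 0.2, -1.9]
gripper_width: 0.122
gripper_force: 30.0
```

The foot is at about 143 mm with no force, so it's inside the slot. Going on to the lips.

>>> drive_tool([
  [5, 0, 0, -1, 0, 0, 0],
  [5, 0, 0, -1, 0, 0, 0],
  [5, 0, 0, -1, 0, 0, 0],
  [5, 0, 0, -1, 0, 0, 0],
  [5, 0, 0, -1, 0, 0, 0],
])

```text
time_s: 7.35
tcp_pos: [0.4989, -0.1726, 0.2178]
ee_rot: [[-0.269, -0.963, 0.002], [-0.963, 0.269, -0.0], [-0.0, -0.002, -1.0]]
wrist_force: [0.2, 0.3, 0.3]
gripper_width: 0.126
gripper_force: 30.0
```

>>> drive_tool([
  [5, 0, 0, -1, 0, 0, 0],
  [5, 0, 0, -1, 0, 0, 0],
  [5, 0, 0, -1, 0, 0, 0],
  [5, 0, 0, 0, 0, 0, 0],
])

```text
time_s: 7.68
tcp_pos: [0.4989, -0.1726, 0.2147]
ee_rot: [[-0.268, -0.963, 0.001], [-0.963, 0.268, -0.0], [-0.0, -0.001, -1.0]]
wrist_force: [1.9, 0.2, 0.8]
gripper_width: 0.118
gripper_force: 30.0
```

>>> drive_tool([
  [5, 0, 0, -2, 0, 0, 0],
  [5, 0, 0, -2, 0, 0, 0],
  [5, 0, 0, -2, 0, 0, 0],
  [5, 0, 0, -2, 0, 0, 0],
  [5, 0, 0, 0, 0, 0, 0],
])

```text
time_s: 8.1
tcp_pos: [0.4989, -0.1726, 0.2065]
ee_rot: [[-0.269, -0.963, 0.001], [-0.963, 0.269, -0.0], [-0.0, -0.001, -1.0]]
wrist_force: [3.5, -0.4, 1.3]
gripper_width: 0.124
gripper_force: 30.0
```

>>> drive_tool([
  [5, 0, 0, -1.5, 0, 0, 0],
  [5, 0, 0, -1.5, 0, 0, 0],
  [5, 0, 0, -1.5, 0, 0, 0],
  [5, 0, 0, 0, 0, 0, 0],
])

```text
time_s: 8.43
tcp_pos: [0.499, -0.1727, 0.2025]
ee_rot: [[-0.268, -0.963, 0.002], [-0.963, 0.268, -0.001], [0.0, -0.002, -1.0]]
wrist_force: [2.6, -0.7, 3.7]
gripper_width: 0.123
gripper_force: 30.0
```

>>> drive_tool([
  [5, 0.5, -0.1, -1.5, 0, 0, 0],
  [5, 0, 0, -1.5, 0, 0, 0],
  [5, 0, 0, -1.5, 0, 0, 0],
  [5, 0, 0, 0, 0, 0, 0],
])

```text
time_s: 8.77
tcp_pos: [0.4991, -0.1728, 0.1989]
ee_rot: [[-0.268, -0.963, 0.001], [-0.963, 0.268, -0.001], [0.001, -0.001, -1.0]]
wrist_force: [1.3, -0.4, 9.8]
gripper_width: 0.127
gripper_force: 30.0
```

>>> drive_tool([
  [5, 0, 0, -1.5, 0, 0, 0],
  [5, 0, 0, -1.5, 0, 0, 0],
  [5, 0, 0, -1.5, 0, 0, 0],
  [5, 0, 0, 0, 0, 0, 0],
])

```text
time_s: 9.1
tcp_pos: [0.4992, -0.173, 0.1951]
ee_rot: [[-0.268, -0.963, 0.002], [-0.963, 0.268, -0.001], [0.001, -0.002, -1.0]]
wrist_force: [0.3, 0.1, 11.7]
gripper_width: 0.123
gripper_force: 30.0
```

>>> drive_tool([
  [5, 0, 0, -1.5, 0, 0, 0],
  [5, 0, 0, -1.5, 0, 0, 0],
  [5, 0, 0, -1.5, 0, 0, 0],
  [5, 0, 0, -1.5, 0, 0, 0],
])

```text
time_s: 9.43
tcp_pos: [0.4991, -0.173, 0.189]
ee_rot: [[-0.268, -0.963, 0.001], [-0.963, 0.268, -0.001], [0.001, -0.002, -1.0]]
wrist_force: [1.4, -0.1, 9.6]
gripper_width: 0.122
gripper_force: 30.0
```

>>> drive_tool([
  [5, 0, 0, -1.5, 0, 0, 0],
  [5, 0, 0, -1.5, 0, 0, 0],
  [5, 0, 0, -1.5, 0, 0, 0],
  [5, 0, 0, -1, 0, 0, 0],
])

```text
time_s: 9.77
tcp_pos: [0.4992, -0.173, 0.1833]
ee_rot: [[-0.268, -0.963, 0.001], [-0.963, 0.268, -0.001], [0.001, -0.002, -1.0]]
wrist_force: [1.9, -0.2, 10.4]
gripper_width: 0.121
gripper_force: 30.0
```

>>> drive_tool([
  [5, 0, 0, -1.5, 0, 0, 0],
  [5, 0, 0, -1.5, 0, 0, 0],
  [5, 0, 0, -1.5, 0, 0, 0],
  [5, 0, 0, -1.5, 0, 0, 0],
  [5, 0, 0, 0, 0, 0, 0],
])

```text
time_s: 10.18
tcp_pos: [0.4992, -0.173, 0.1771]
ee_rot: [[-0.268, -0.963, 0.001], [-0.963, 0.268, -0.001], [0.001, -0.001, -1.0]]
wrist_force: [0.7, -0.6, 10.3]
gripper_width: 0.125
gripper_force: 30.0
```

>>> drive_tool([
  [5, 0, 0, -1, 0, 0, 0],
  [5, 0, 0, -1, 0, 0, 0],
  [5, 0, 0, -1, 0, 0, 0],
  [5, 0, 0, 0, 0, 0, 0],
])

```text
time_s: 10.52
tcp_pos: [0.4992, -0.173, 0.1743]
ee_rot: [[-0.268, -0.963, 0.001], [-0.963, 0.268, -0.001], [0.001, -0.002, -1.0]]
wrist_force: [0.4, -0.3, 10.7]
gripper_width: 0.127
gripper_force: 30.0
```

>>> drive_tool([
  [5, 0, 0, -1, 0, 0, 0],
  [5, 0, 0, -1, 0, 0, 0],
  [5, 0, 0, 0, 0, 0, 0],
  [20, 0, 0, 0, 0, 0, 0],
  [30, 0, 0, 0, 0, 0, 0],
])

```text
time_s: 10.93
tcp_pos: [0.4969, -0.1723, 0.1697]
ee_rot: [[-0.27, -0.963, -0.004], [-0.963, 0.27, 0.001], [0.0, 0.005, -1.0]]
wrist_force: [-1.5, 0.3, -0.1]
gripper_width: 0.201
gripper_force: 0.0
```

>>> drive_tool([
  [30, 0, 0, 0, 0, 0, 0],
  [30, 0, 0, 5, 0, 0, 0],
  [30, 0, 0, 12, 0, 0, 0],
  [30, 0, 0, 15, 0, 0, 0],
  [30, 0, 0, 15, 0, 0, 0],
])

```text
time_s: 11.35
tcp_pos: [0.4976, -0.1725, 0.2172]
ee_rot: [[-0.269, -0.963, -0.004], [-0.963, 0.269, 0.001], [0.001, 0.004, -1.0]]
wrist_force: [0.4, -0.6, -1.0]
gripper_width: 0.295
gripper_force: 0.0
```

>>> drive_tool([
  [0, 0, 0, 3, 0, 0, 0],
  [0, 0, 0, 0, 0, 0, 0],
  [0, 0, 0, 0, 0, 0, 0],
  [0, 0, 0, 0, 0, 0, 0],
  [0, 0, 0, 0, 0, 0, 0],
])

```text
time_s: 11.77
tcp_pos: [0.4981, -0.1725, 0.2194]
ee_rot: [[-0.269, -0.963, -0.003], [-0.963, 0.269, 0.0], [0.0, 0.003, -1.0]]
wrist_force: [-0.4, -0.5, 0.8]
gripper_width: 0.031
gripper_force: 0.0
```

```bash
python3 q.py; python3 - <<'E'
from h import *
p=capture('scene'); cv2.imwrite('pics/c7.png',cv2.resize(p['frame'][100:260,200:400,::-1],None,fx=3.5,fy=3.5))
X,u,v=cloud(p); hsv=cv2.cvtColor(p['frame'],cv2.COLOR_RGB2HSV)[v,u]
t=(abs(X[:,0]-.5)<.03)&(abs(X[:,1]+.17)<.04)&(X[:,2]>.153)&(abs(hsv[:,0].astype(int)-22)<6)&(hsv[:,1]>45)
print(t.sum(),np.percentile(X[t],[5,50,95],axis=0))
E
```

```text
[ 0.49813145 -0.1725277   0.21938643] 164.40247588353526 [-0.3812585  -0.46191375  0.79729262] [0.06977667 0.00886061 0.02223875] 0.03052952812385517
648 [[ 0.49063812 -0.20420941  0.15577509]
 [ 0.50758991 -0.15356589  0.28517239]
 [ 0.52746346 -0.1326061   0.46000242]]
```

View pics/c7.png

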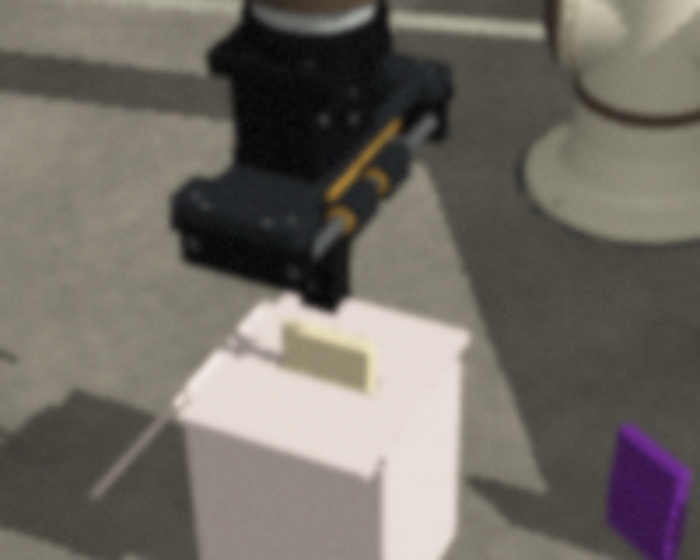

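The bar stands in the slot (283-378, 320-390) with about 27 mm showing, and the shut fingers are above it. Pressing on its top.

>>> drive_tool([
  [0, 1, -0.3, -10, 0, 0, 0],
  [0, 0, 0, -7, 0, 0, 0],
  [0, 0, 0, -3, 0, 0, 0],
  [0, 0, 0, -2, 0, 0, 0],
  [0, 0, 0, -1, 0, 0, 0],
])

```text
time_s: 12.23
tcp_pos: [0.4997, -0.173, 0.1975]
ee_rot: [[-0.268, -0.963, -0.001], [-0.963, 0.268, -0.0], [0.001, 0.001, -1.0]]
wrist_force: [-2.4, 1.4, 5.5]
gripper_width: 0.005
gripper_force: 2.3
```

>>> drive_tool([
  [0, 0, 0, -1.5, 0, 0, 0],
  [0, 0, 0, -1.5, 0, 0, 0],
  [0, 0, 0, -1.5, 0, 0, 0],
  [0, 0, 0, 0, 0, 0, 0],
])

```text
time_s: 12.57
tcp_pos: [0.5016, -0.1735, 0.1954]
ee_rot: [[-0.268, -0.964, 0.005], [-0.964, 0.268, -0.002], [0.001, -0.005, -1.0]]
wrist_force: [-0.3, -0.5, 8.5]
gripper_width: 0.003
gripper_force: 4.1
```

>>> drive_tool([
  [0, -1, 0.3, -1, 0, 0, 0],
  [0, 0, 0, -1, 0, 0, 0],
  [0, 0, 0, -1, 0, 0, 0],
  [0, 0, 0, 0, 0, 0, 0],
])

```text
time_s: 12.9
tcp_pos: [0.4999, -0.173, 0.1916]
ee_rot: [[-0.268, -0.963, 0.003], [-0.963, 0.268, -0.001], [0.0, -0.004, -1.0]]
wrist_force: [-0.6, 0.5, 4.9]
gripper_width: 0.008
gripper_force: 2.7
```

>>> drive_tool([
  [0, 0, 0, -1, 0, 0, 0],
  [0, 0, 0, -1, 0, 0, 0],
  [0, 0, 0, -1, 0, 0, 0],
  [0, 0, 0, 0, 0, 0, 0],
])

```text
time_s: 13.23
tcp_pos: [0.4989, -0.1725, 0.187]
ee_rot: [[-0.269, -0.963, 0.0], [-0.963, 0.269, 0.0], [-0.0, -0.0, -1.0]]
wrist_force: [-0.7, 0.4, -0.2]
gripper_width: 0.003
gripper_force: 0.0
```

The force is gone at bar-top height of 18 mm, so the bar has probably dropped. Retreating and checking.

>>> drive_tool([
  [0, 0, 0, 20, 0, 0, 0],
  [0, 0, 0, 30, 0, 0, 0],
  [0, 0, 0, 30, 0, 0, 0],
  [0, -35, 10, 20, 0, 0, 0],
  [0, -40, 20, 0, 0, 0, 0],
])

```text
time_s: 13.65
tcp_pos: [0.4292, -0.1447, 0.2901]
ee_rot: [[-0.27, -0.963, 0.007], [-0.963, 0.27, -0.002], [-0.0, -0.007, -1.0]]
wrist_force: [1.4, 1.9, 1.2]
gripper_width: 0.008
gripper_force: 0.0
```

>>> drive_tool([
  [0, -25, 40, 0, 0, 0, 0],
  [0, 0, 40, 0, 0, 0, 0],
  [0, 0, 40, 0, 0, 0, 0],
  [0, 0, 40, 0, 0, 0, 0],
  [0, 0, 20, 0, 0, 0, 0],
])

```text
time_s: 14.07
tcp_pos: [0.4038, 0.0342, 0.2869]
ee_rot: [[-0.266, -0.964, 0.001], [-0.964, 0.266, 0.001], [-0.001, -0.0, -1.0]]
wrist_force: [0.4, -0.9, -1.0]
gripper_width: 0.003
gripper_force: 0.0
```

```bash
python3 q.py; python3 - <<'E'
from h import *
a=capture('top')['frame']; b=capture('scene')['frame']
A=cv2.resize(a[190:330,270:420],None,fx=2.6,fy=2.6); B=cv2.resize(b[120:300,200:400],None,fx=2,fy=2)[:A.shape[0]]
h=min(A.shape[0],B.shape[0]); cv2.imwrite('pics/c8.png',np.hstack([A[:h],B[:h]])[:,:,::-1])
for n,f in(('t',a),): cv2.imwrite('pics/topend.png',f[:,:,::-1])
cv2.imwrite('pics/sceneend.png',b[:,:,::-1])
E
```

```text
[0.40384521 0.03417169 0.28689422] 164.5551357996385 [ 0.35140063 -0.93848621 -1.02711103] [ 0.01235439  0.03012621 -0.01432329] 0.003433923891514914
```

View pics/c8.png

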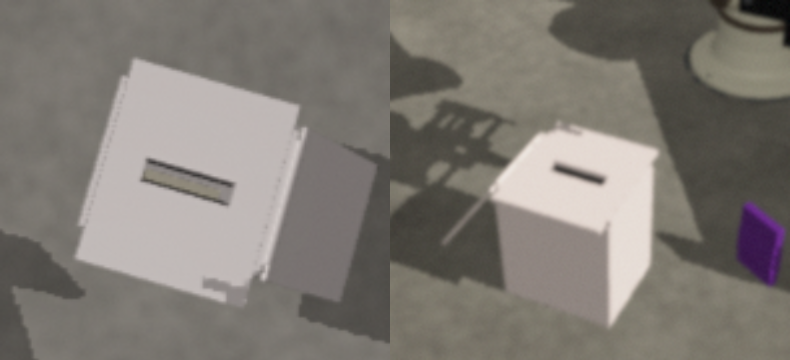

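The slot is empty at plate level in both views, and cream shows below it at (190,185). Checking its depth before I hand in.

```bash
python3 - <<'E'
from h import *
p=capture('top'); X,u,v=cloud(p)
d=X[:,:2]-[.498,-.1723]; a=d@[.963,-.27]; b=d@[.27,.963]
t=(abs(a)<5e-3)&(abs(b)<.03)
t=(u>328)&(u<356)&(v>252)&(v<269)&(X[:,2]<.138)
print(t.sum(),np.round(np.percentile(X[t,2],[0,10,30,50,70,90]),3))
for l in('tumbler','bowl'):
    for m in masks_of(l,p)[:1]:
        Y,_,_=cloud(p,m['region']); print(l,m['p'],m['xy'],np.median(Y,0))
E
```

```text
176 [0.002 0.004 0.006 0.087 0.088 0.09 ]
tumbler 0.73 [236.9, 129.2] [0.77113641 0.03672315 0.06297451]
bowl 0.74 [480.3, 232.6] [ 0.56333835 -0.46831807  0.02021334]
```

The bar's top is at 88 mm, so it's standing on the box floor (4 + 84 mm) and is fully inside. The tumbler and bowl haven't moved.

```bash
python3 -c "
from station import *
print(finish_job())"
```

```text
the job is handed in; nothing more can be done
None
```

The soap bar is through the slot and standing on the floor inside the box, the tumbler and bowl haven't moved, and the job was handed in at about 14 s with no force reading over about 12 N.

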